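Enable the bench outlet with its interlock key

TASK

Switch the bench interlock on: take the blue key out of the key stand, push it fully home into the slot of the brass lock cylinder on the grey box, then turn it clockwise as far as it goes, so that the white pointer line swings from the red dot to the green dot. Leave the key seated in the lock and let go of it. Leave the yellow key in the stand and do not disturb the other things on the bench.

Things in the scene. Friction and masses are not known exactly. Their poses are not given: they have to be found in the camera images.
- blue_key_grip (a point): Centre of the bow (flat head) of the blue key, 86 mm long, 50 to 100 g, which starts upright in the stand, blade down. Bow: blue plastic, 44 mm wide (key x) x 14 mm thick (key y) x 36 mm tall (key z, up); grasp it from above across its 14 mm thickness. The steel collar has its underside 34 mm below this point. The key is the same turned half round about z.
- blue_key_collar (a point): Centre of the underside of the blue key's steel collar (32 x 16 mm, 6 mm thick); axes as blue_key_grip. It rests on the cylinder's face when the key is fully home. The steel blade runs down from here: 24 mm (x) x 8 mm (y), 36 mm long, the last 9 mm stepped down to 18 x 4.5 mm at the tip.
- yellow_key_grip (a point): Centre of the bow of the yellow key: same shape as the blue key, in the other slot of the stand. It is to stay there.
- key_stand: Grey fixed key stand on a dark foot plate, 90 (x) x 180 (y) mm; origin at the centre of its underside, top 46 mm above. Two slots (28 mm along the stand's y, 12 mm along its x) at y = +45 and -45 mm; either key may be in either. The keys hang by their collars on the top, bow width along the stand's y, blades 36 mm deep in the slots.
- lock_box: Fixed grey box with aluminium cover, 120 (x) x 140 (y) x 60 (z) mm; origin at the centre of its underside. The vertical lock axis is at its centre. A steel bezel ring (49 mm inside, 74 mm outside diameter) rises to 66 mm round the cylinder. On the cover beyond the ring (+x side) are a red dot (off, toward +y) and a green dot (on, toward -y).
- slot_mouth (a point): Centre of the mouth of the key slot on the brass cylinder's face, 64 mm above the box's underside. Turns with the cylinder: x along the slot, y across, z up. Slot 26.5 mm (x) x 10.4 mm (y), 39 mm deep; the key fits either way round, its x along the slot, with about 0.1 rad of angular play either way. White pointer line on the -y side.
- lock_cylinder (a joint): Angle of the lock cylinder about the vertical, in rad: 0 = pointer at the red dot (off), 1.2 = stop, pointer at the green dot (on); grows clockwise seen from above. Starts between 0 and 0.2. It stays where it is left (friction about 0.06 N m, no spring).
- timer: White bench timer, 68 x 62 x 19 mm, loose bystander near the front edge; origin at the centre of its underside.
- marker_2: Red marker pen, 136 mm long, 12 mm thick, lying loose near the front edge; origin at the centre of its underside.
- tape_roll_1: Green roll of tape, 60 mm across, 18 mm high, loose bystander left of the stand; origin at the centre of its underside.
- cup_d: Specimen cup with blue lid, 60 mm across, 72 mm high, loose bystander behind; origin at the centre of its underside.
- blue_key: The blue key as a whole; origin at the centre of the underside of its collar, axes as for blue_key_grip.
Mind the look-alikes: they are no part of the job. Several things have the shape of the blue_key; the one meant has the colours described above.

How it is judged:
By the outcome, as a careful person would: the job done as asked, in the order asked, and still so for the second after the job is handed in, with the robot touching nothing.
It also fails if it takes over 51 s, if anything falls off the work surface, if the arm or the gripper's body presses on something with over 40 N, if the wrist force passes 120 N, or if a joint passes its speed limit or range.

ROBOT

A 6-joint arm with a two-finger parallel gripper is mounted at the origin on a cart in front of the work surface, level with it; the furniture and walls round the work are solid. World frame = base frame: x ahead of the robot, y to its left, z up, the work surface at z = 0. Lengths are in m, angles in rad, forces in N, time in s.
With the tool pointing down it reaches from about 0.35 to 0.775 m from the base axis. Payload 5.5 kg.
Tool frame: the origin (TCP) lies at the very end of the fingers, on their centre line; the grasp point (between the pads) lies 19 mm behind it; z points along the fingers, y is the line along which they close (so a half turn about z gives the same grasp; the last joint's range is limited). The gripper opens to 85 mm and grips with 20 to 120 N. Pads are 22 mm wide; open, the fingers measure 114 mm over their backs; the gripper's body (76 mm by 85 mm) begins 54 mm behind the grasp point. The pads swing forward as they close: fully open they stand 13 mm farther back than shut.
Start: joints at [-1.463, 0.313, 0.046, 1.304, 0, 1.431], TCP at [0.141, -0.557, 0.204] pointing down, gripper open.
Joint ranges: [-2.76, 2.76], [-0.86, 1.69], [-1.03, 1.26], [-2.2, 2.34], [-1.47, 1.5], [-3.14, 3.14]. Speed limits (rad/s): [2.57, 2.57, 3.14, 3.14, 3.14, 3.14].

INTERFACE

Orientations are given as a unit quaternion [w, x, y, z].
In Python, from workcell import get_state, read_camera, calibration, hand_in gives the robot as it stands.
- The arm moves only by the tool drive_tool, never from a script. Its argument "deltas" is a list that holds one entry, the list of rows, each a list of 7 numbers: the closure in counts, from 0 (fully open) to 255 (shut), then the shift along the tool's x, y, z in m, then the turn, a rotation vector about the tool's x, y, z in degrees. A call has 1 to 12 rows; each row is the pose to reach, as a shift and turn from the pose commanded when the call began, along the tool's axes at that moment; what a row does not reach only later rows make up. A row lasts 1/8 s, in which the tool goes at most 62.5 mm and 10.7 degrees, less where a joint would pass 70% of its speed; a pose out of reach is approached as far as the arm can. A call with a gripper value outside its range is refused whole. The fingers move at their own pace and stop on an object; "newtons" is the grip in N (left out, the last holds). Time passes only in rows, so rows that repeat a pose let the fingers close. It gives the time, the measured TCP pose, the force, the opening and the grip force at its end, in the units of the state.
- get_state(): the state, without advancing time (a new reading comes with each control period).
- read_camera(name): name is "scene" or "top" or "wrist"; returns (picture, depth): 480x640x3 uint8, red, green, blue; 480x640 float32, m along the optical axis (not along the pixel's ray), 0 where there is no reading.
- calibration(name): a dict with "mtx" (3x3 intrinsics, pixels), "k1" (the pictures are not rectified: a ray, as slopes to the right and down, at radius r is drawn at 1 + k1 r^2 times it, then the intrinsics apply), "world_from_camera" (4x4, takes a point from camera to world coordinates). Camera axes: x right, y up, looking along -z (the intrinsics and any distortion apply to the point x, -y, -z); pixel columns grow to the right and rows downward; lengths in m; the calibration is good to about 2 mm. A picture is of the moment at which its call begins: read the wrist's pose just before it. calibration takes no time and is no camera call; for the wrist camera it gives the pose at the moment of the call.
- hand_in(): hands the job in; it is judged then, once.
The state is a dict: "clock": time; "joint_pos": joint angles; "qvel": joint speeds; "tau": joint torques, N m; "tcp_pos": TCP position; "orientation": TCP orientation; "wrist_force": force on the tool from outside, world axes, zero at the start; "ft_torque": the same for the moment, N m; "finger_gap": finger opening in m; "grip_force": force on a finger pad.
Only numpy, scipy, OpenCV 4.12 (cv2) and the standard library are available. Lean on these libraries where they do the work, as an engineer would, in place of code of your own. Each camera call takes 0.05 s, during which the arm holds its last target. There are 200 camera calls.

## Working session

There is one attempt and no reset: what is moved stays moved. The work goes in short steps, Python scripts to look and compute and a tool call to move; the robot and the scene stay as the last step left them, time stands still between calls to the robot, and variables do not carry over. Pictures are saved under pics/ and viewed, at most 10 in all, crops included, and the job is handed in when it is done.

Besides the shell and the picture viewer there is one more tool, called after "Call:" as name(argument=value, ...) on one line, values as JSON. drive_tool: Moves the arm, as the interface text tells. Its arguments: {"type":"object","properties":{"deltas":{"type":"array","items":{"type":"array","items":{"type":"array","items":{"type":"number"}}}},"newtons":{"type":"number"}},"required":["deltas"]}

```bash
mkdir -p pics; cat > h.py <<'E'
import numpy as np, cv2
from workcell import get_state, read_camera, calibration, hand_in
def world(name, uv, depth=None, z=None, cal=None):
    c=cal or calibration(name); K=np.array(c["mtx"]); T=np.array(c["world_from_camera"])
    d=np.array([c["k1"],0,0,0,0.])
    p=cv2.undistortPointsIter(np.array([[uv]],float),K,d,None,None,(3,50,1e-9))[0,0]
    r=np.array([p[0],-p[1],-1.]); R=T[:3,:3]@r; o=T[:3,3]
    s=depth if z is None else (z-o[2])/R[2]
    return o+s*R
def cloud(name,depth,cal):
    K=np.array(cal["mtx"]);T=np.array(cal["world_from_camera"]);v,u=np.mgrid[:480,:640]
    pts=np.stack([u.ravel(),v.ravel()],1).astype(float)[:,None]
    p=cv2.undistortPointsIter(pts,K,np.array([cal["k1"],0,0,0,0.]),None,None,(3,50,1e-9))[:,0]
    P=np.c_[p[:,0],-p[:,1],-np.ones(len(p))]*depth.ravel()[:,None]
    return (P@T[:3,:3].T+T[:3,3]).reshape(480,640,3)
E
python3 - <<'E'
from h import *
s=get_state();print({k:np.round(v,3) for k,v in s.items()})
for n in("top","scene"):
    p,d=read_camera(n); cv2.imwrite(f"pics/{n}.png",p[:,:,::-1]); np.savez(f"{n}.npz",p=p,d=d)
    print(n,np.round(calibration(n)["world_from_camera"],3).tolist())
E
```

```text
{'clock': np.float64(0.0), 'joint_pos': array([-1.463,  0.314,  0.045,  1.304, -0.   ,  1.431]), 'qvel': array([-0.001,  0.001,  0.002, -0.   , -0.001, -0.001]), 'tau': array([ 0.0000e+00, -4.8063e+01,  2.9853e+01,  1.9000e-02, -0.0000e+00,
       -0.0000e+00]), 'tcp_pos': array([ 0.141, -0.557,  0.203]), 'orientation': array([-0.001,  0.992,  0.124,  0.   ]), 'wrist_force': array([ 0.263, -0.353, -1.024]), 'ft_torque': array([ 0.038, -0.015, -0.055]), 'grip_force': np.float64(0.0), 'finger_gap': np.float64(0.086)}
top [[-0.011, 0.995, -0.097, 0.418], [-1.0, -0.012, -0.013, 0.102], [-0.014, 0.097, 0.995, 1.266], [0.0, 0.0, 0.0, 1.0]]
scene [[-0.722, 0.355, -0.594, -0.333], [-0.692, -0.342, 0.636, 1.06], [0.022, 0.87, 0.493, 0.815], [0.0, 0.0, 0.0, 1.0]]
```

View pics/top.png

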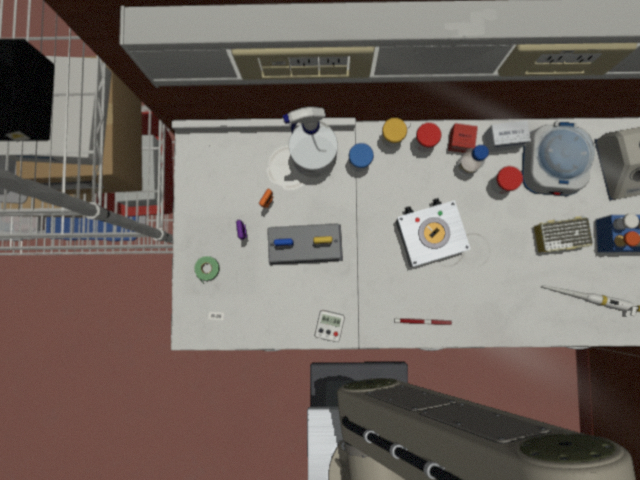

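View pics/scene.png

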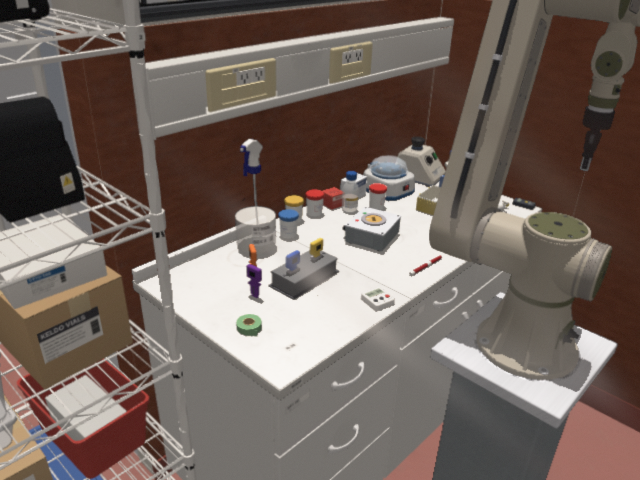

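The top view shows the blue key at (283,242), the yellow key at (322,240) and the lock cylinder at (434,232), with the slot tilted. The red dot is near (418,217) and the green dot near (440,213). Orange and purple look-alikes stand left of the stand.

```bash
python3 - <<'E'
from h import *
z=np.load("top.npz");p,d=z["p"],z["d"];cal=calibration("top")
W=cloud("top",d,cal)
hsv=cv2.cvtColor(p,cv2.COLOR_RGB2HSV)
def box(n,m):
    q=W[m&(d>0)][:,:2]
    r=cv2.minAreaRect((q*1000).astype(np.float32)); print(n,m.sum(),np.round(r,1).tolist() if 0 else r, np.round(np.median(W[m&(d>0)],0),4))
v,u=np.mgrid[:480,:640]
roi=lambda a,b,c,e:(u>=a)&(u<b)&(v>=c)&(v<e)
z_=W[...,2]
for n,r,lo,hi in(("blue",roi(265,302,230,252),.085,.11),("yellow",roi(305,340,230,252),.085,.11),("stand",roi(255,350,215,270),.035,.055),("box",roi(390,475,190,275),.05,.075),("purple",roi(225,255,210,250),.02,.2),("orange",roi(255,280,180,215),.02,.2)):
    m=r&(z_>lo)&(z_<hi); box(n,m)
b=roi(265,302,230,252)&(hsv[...,0]>105)&(hsv[...,0]<130)&(hsv[...,1]>150);box("bluecol",b)
for uv,zz in(((434,232),.064),((418,217),.06),((440,213),.06)): print(uv,world("top",uv,z=zz).round(4))
cv2.imwrite("pics/lock.png",cv2.resize(p[190:275,385:485,::-1],None,fx=6,fy=6,interpolation=cv2.INTER_CUBIC))
E
```

```text
blue 122 ((539.984375, 207.5238037109375), (13.768643379211426, 43.80647277832031), 2.022862434387207) [0.5396 0.2059 0.0967]
yellow 122 ((543.8699951171875, 116.81439208984375), (14.245473861694336, 43.074398040771484), 0.8441624045372009) [0.5433 0.1179 0.0962]
stand 2206 ((542.259521484375, 162.12220764160156), (84.48930358886719, 166.11062622070312), 2.4205124378204346) [0.5372 0.1614 0.0456]
box 3075 ((559.4393310546875, -141.23886108398438), (120.27742767333984, 141.67373657226562), 15.808372497558594) [ 0.5584 -0.1404  0.0606]
purple 171 ((571.5028686523438, 306.83203125), (44.65361404418945, 14.891532897949219), 4.107410907745361) [0.5698 0.3042 0.0845]
orange 176 ((643.5836791992188, 247.83567810058594), (14.696362495422363, 42.89446258544922), 58.365562438964844) [0.6421 0.2464 0.0842]
bluecol 96 ((538.7384643554688, 206.03900146484375), (11.393635749816895, 40.10393524169922), 2.5200414657592773) [0.5375 0.204  0.0968]
(434, 232) [ 0.5597 -0.1412  0.064 ]
(418, 217) [ 0.5959 -0.106   0.06  ]
(440, 213) [ 0.6046 -0.1574  0.06  ]
```

View pics/lock.png

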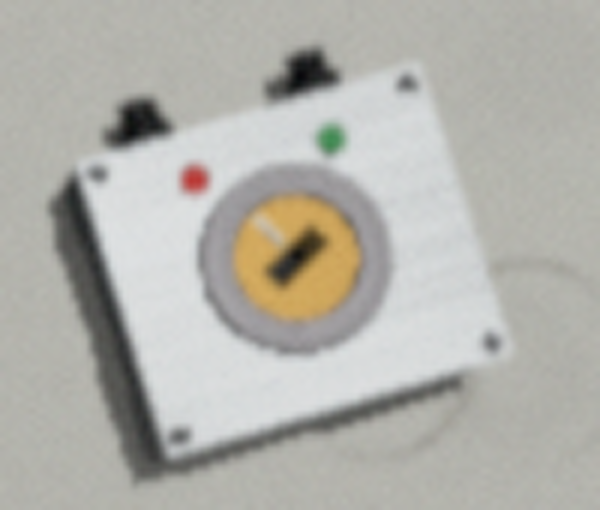

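Call:
drive_tool(deltas=[[[0, 0.4, -0.318, -0.02, 0, 0, -40], [0, 0.4, -0.318, -0.02, 0, 0, -78], [0, 0.4, -0.318, -0.02, 0, 0, -78], [0, 0.4, -0.318, -0.02, 0, 0, -78], [0, 0.4, -0.318, -0.02, 0, 0, -78], [0, 0.4, -0.318, -0.02, 0, 0, -78], [0, 0.4, -0.318, -0.02, 0, 0, -78], [0, 0.4, -0.318, -0.02, 0, 0, -78], [0, 0.555, -0.646, 0, 0, 0, -78], [0, 0.555, -0.646, 0, 0, 0, -78], [0, 0.555, -0.646, 0, 0, 0, -78], [0, 0.555, -0.646, 0, 0, 0, -78]]])

```text
clock: 1.6
tcp_pos: [0.4952, 0.0862, 0.2098]
orientation: [0.0, 0.693, 0.721, -0.0]
wrist_force: [1.0, 0.0, -0.1]
finger_gap: 0.0849
grip_force: 0.0
```

```bash
python3 - <<'E'
from h import *
s=get_state();print(s["clock"],s["tcp_pos"],s["orientation"],s["joint_pos"])
E
```

```text
1.6 [0.49522398 0.08624599 0.20984284] [ 7.01446668e-05  6.93404206e-01  7.20548813e-01 -9.68958831e-05] [ 1.27551628e-02  1.71218841e-01 -1.24065010e-01  1.27554878e+00
 -2.36469754e-04  1.54516087e+00]
```

Call:
drive_tool(deltas=[[[0, 0.116, 0.04, 0, 0, 0, 0], [0, 0.116, 0.04, 0, 0, 0, 0], [0, 0.116, 0.04, 0, 0, 0, 0], [0, 0.116, 0.04, 0, 0, 0, 0]]])

```text
clock: 2.1
tcp_pos: [0.5301, 0.2016, 0.2094]
orientation: [-0.0, 0.693, 0.721, -0.001]
wrist_force: [-0.0, -0.6, -0.0]
finger_gap: 0.0852
grip_force: 0.0
```

```bash
python3 - <<'E'
from h import *
s=get_state();cal=calibration("wrist");p,d=read_camera("wrist")
print(s["clock"],s["tcp_pos"],s["orientation"]);np.savez("w1.npz",p=p,d=d)
cv2.imwrite("pics/w1.png",p[:,:,::-1])
W=cloud("wrist",d,cal);z=W[...,2]
hsv=cv2.cvtColor(p,cv2.COLOR_RGB2HSV);h,sa=hsv[...,0],hsv[...,1]
def box(n,m):
    m=cv2.erode(m.astype(np.uint8),np.ones((3,3)))>0
    q=W[m&(d>0)]
    if len(q)>20: print(n,len(q),cv2.minAreaRect((q[:,:2]*1000).astype(np.float32)),np.median(q,0).round(4))
box("blue",(h>100)&(h<130)&(sa>120)&(z>.085)&(z<.11)&(W[...,1]<.26))
box("yellow",(h>18)&(h<35)&(sa>120)&(z>.085)&(z<.11))
box("stand",(z>.036)&(z<.052)&(abs(W[...,0]-.54)<.07)&(abs(W[...,1]-.16)<.11))
E
```

```text
2.1 [0.53014879 0.20157097 0.20942217] [-2.67363208e-04  6.93108725e-01  7.20832453e-01 -8.93078837e-04]
blue 864 ((540.9819946289062, 207.27493286132812), (11.336063385009766, 41.54631805419922), 2.5072805881500244) [0.5408 0.2082 0.098 ]
yellow 728 ((544.5185546875, 118.17159271240234), (11.715788841247559, 41.44068908691406), 3.0774405002593994) [0.5447 0.1215 0.0978]
stand 13803 ((542.8982543945312, 161.75958251953125), (81.13939666748047, 165.0377197265625), 2.586791753768921) [0.5388 0.1699 0.0465]
```

View pics/w1.png

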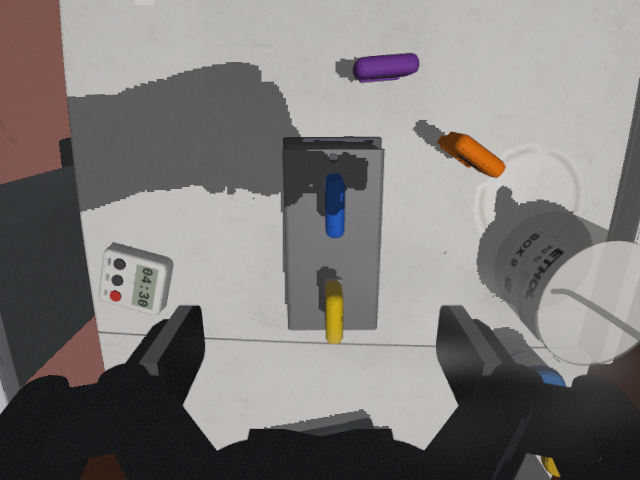

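The wrist view shows the blue key upright at (335,205), between the finger lines and aligned with the tool. Yellow is at (334,310), and nothing is in the way of the descent.

Call:
drive_tool(deltas=[[[0, 0.0055, 0.011, 0, 0, 0, 0], [0, 0.0055, 0.011, 0.04, 0, 0, 0], [0, 0.0055, 0.011, 0.08, 0, 0, 0], [0, 0.0055, 0.011, 0.12, 0, 0, 0], [0, 0.0055, 0.011, 0.145, 0, 0, 0], [0, 0.0055, 0.011, 0.148, 0, 0, 0], [200, 0.0055, 0.011, 0.148, 0, 0, 0], [255, 0.0055, 0.011, 0.148, 0, 0, 0], [255, 0.0055, 0.011, 0.148, 0, 0, 0], [255, 0.0055, 0.011, 0.148, 0, 0, 0], [255, 0.0055, 0.011, 0.148, 0, 0, 0], [255, 0.0055, 0.011, 0.148, 0, 0, 0]]], newtons=60)

```text
clock: 3.65
tcp_pos: [0.5419, 0.2077, 0.063]
orientation: [0.0, 0.693, 0.721, 0.0]
wrist_force: [-2.5, -1.2, 5.7]
finger_gap: 0.012
grip_force: 59.9
```

Call:
drive_tool(deltas=[[[255, 0, 0, -0.01, 0, 0, 0], [255, 0, 0, -0.03, 0, 0, 0], [255, 0, 0, -0.06, 0, 0, 0], [255, 0, 0, -0.1, 0, 0, 0], [255, 0, 0, -0.13, 0, 0, 0], [255, 0, 0, -0.13, 0, 0, 0]]])

```text
clock: 4.4
tcp_pos: [0.5433, 0.208, 0.195]
orientation: [0.002, 0.693, 0.721, 0.002]
wrist_force: [0.3, -0.3, -1.0]
finger_gap: 0.0119
grip_force: 59.2
```

Call:
drive_tool(deltas=[[[255, -0.05, 0.005, 0, 0, 0, -8], [255, -0.1, 0.01, 0, 0, 0, -16], [255, -0.15, 0.015, 0, 0, 0, -24], [255, -0.2, 0.02, 0, 0, 0, -32], [255, -0.25, 0.025, 0, 0, 0, -40], [255, -0.3, 0.03, 0, 0, 0, -43], [255, -0.35, 0.035, 0, 0, 0, -43], [255, -0.386, 0.037, 0, 0, 0, -43], [255, -0.386, 0.037, 0, 0, 0, -43], [255, -0.386, 0.037, 0, 0, 0, -43]]])

```text
clock: 5.65
tcp_pos: [0.5925, -0.1762, 0.1908]
orientation: [-0.001, 0.381, 0.924, 0.0]
wrist_force: [0.9, 0.9, -0.2]
finger_gap: 0.0118
grip_force: 59.1
```

```bash
python3 - <<'E'
from h import *
s=get_state();cal=calibration("wrist");p,d=read_camera("wrist")
print(s["clock"],s["tcp_pos"],s["orientation"],s["finger_gap"]);np.savez("w2.npz",p=p,d=d,T=cal["world_from_camera"])
cv2.imwrite("pics/w2.png",p[:,:,::-1])
E
```

```text
5.65 [ 0.59254831 -0.17621728  0.19076318] [-1.27843401e-03  3.81225241e-01  9.24481287e-01  1.74571665e-04] 0.01184747275457014
```

View pics/w2.png

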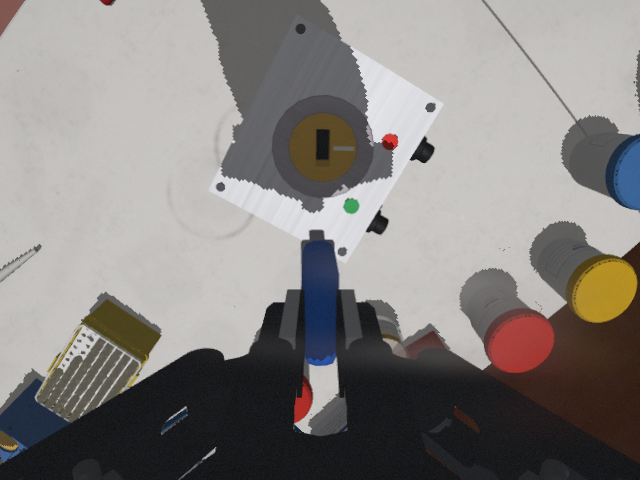

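```bash
python3 - <<'E'
from h import *
z=np.load("w2.npz");p,d=z["p"],z["d"];cal=calibration("wrist")
print(np.abs(np.array(cal["world_from_camera"])-z["T"]).max(), np.round(z["T"],3).tolist())
cal["world_from_camera"]=z["T"]; W=cloud("wrist",d,cal)
hsv=cv2.cvtColor(p,cv2.COLOR_RGB2HSV);h,sa,va=cv2.split(hsv)
v,u=np.mgrid[:480,:640]
near=(u-322)**2+(v-147)**2<50**2
brass=near&(h>12)&(h<28)&(sa>130)
def fit(m,zz,n,scale=1):
    c=max(cv2.findContours(m.astype(np.uint8),cv2.RETR_EXTERNAL,cv2.CHAIN_APPROX_NONE)[0],key=len)[:,0]
    q=np.array([world("wrist",t,z=zz,cal=cal)[:2] for t in c.astype(float)])
    return q,c
q,c=fit(brass,.064,"brass");(cx,cy),r=cv2.minEnclosingCircle((q*1000).astype(np.float32));A=np.c_[2*q,np.ones(len(q))];s=np.linalg.lstsq(A,(q**2).sum(1),rcond=None)[0]
print("brass",cx,cy,r,"lsq",s[:2],np.sqrt(s[2]+s[:2]@s[:2]))
slot=near&((u-322)**2+(v-147)**2<22**2)&(va<45)
q,c=fit(slot,.064,"slot");print("slot",cv2.minAreaRect((q*1000).astype(np.float32)),cv2.boundingRect(c))
blue=(h>100)&(h<130)&(sa>120)&(abs(u-320)<25)&(v>230)&(v<375)&(d>0)
B=W[blue];print("blue z",np.percentile(B[:,2],[1,50,99]).round(4))
st=get_state();T=st["tcp_pos"];w,x,y,zz=st["orientation"]
from scipy.spatial.transform import Rotation as R
Rm=R.from_quat([x,y,zz,w]).as_matrix();L=(B-T)@Rm
print("tool frame bow min/max",np.percentile(L,[1,5,50,95,99],axis=0).round(4).tolist());print(Rm.round(3).tolist())
print("patch",va[125:172:4,314:334:3])
cr=p[85:385,245:400,::-1];cv2.imwrite("pics/w2c.png",cv2.resize(cr[:,:],None,fx=2,fy=2,interpolation=cv2.INTER_CUBIC))
E
```

```text
0.000725508726212909 [[0.705, -0.678, -0.21, 0.539], [0.71, 0.672, 0.21, -0.123], [-0.001, -0.297, 0.955, 0.362], [0.0, 0.0, 0.0, 1.0]]
brass 560.172119140625 -141.74888610839844 24.089475631713867 lsq [ 0.56022729 -0.14180448] 0.023632293354454662
slot ((558.2776489257812, -140.28497314453125), (8.716608047485352, 21.371685028076172), 45.20820617675781) (316, 129, 13, 31)
blue z [0.1983 0.2255 0.2277]
tool frame bow min/max [[-0.0211, -0.0071, -0.0365], [-0.0183, -0.0061, -0.0359], [0.0046, -0.0008, -0.0344], [0.0202, 0.0048, -0.013], [0.0205, 0.0056, -0.0071]]
[[-0.71, 0.704, -0.002], [0.704, 0.71, 0.001], [0.002, -0.0, -1.0]]
patch [[93 92 95 94 94 93 95]
 [93 43 42 43 61 79 93]
 [93 26 26 27 27 56 94]
 [93 28 31 25 21 59 92]
 [92 27 25 27 25 65 95]
 [91 24 21 22 27 66 91]
 [92 23 21 24 27 65 93]
 [93 18 25 22 20 72 92]
 [91 24 23 23 25 71 91]
 [92 78 79 79 80 82 91]
 [91 80 80 79 80 81 91]
 [90 90 91 92 92 91 90]]
```

View pics/w2c.png

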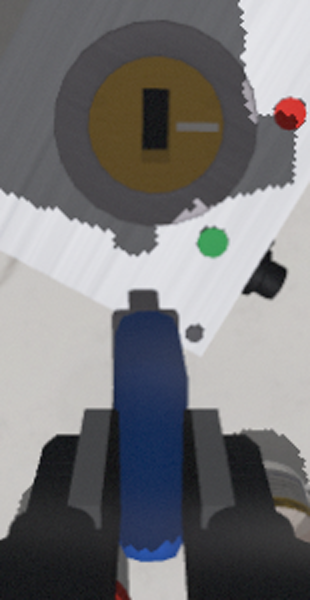

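The crop shows the slot mouth at about (322,147) in the full image, long side vertical in the picture and so parallel to the held key. The key sits straight in the fingers.

Call:
drive_tool(deltas=[[[255, 0.0473, 0.0024, 0, 0, 0, 0], [255, 0.0473, 0.0024, 0.03, 0, 0, 0], [255, 0.0473, 0.0024, 0.06, 0, 0, 0], [255, 0.0473, 0.0024, 0.066, 0, 0, 0], [255, 0.0473, 0.0024, 0.066, 0, 0, 0]]])

```text
clock: 6.32
tcp_pos: [0.5614, -0.1409, 0.1264]
orientation: [-0.0, 0.381, 0.925, -0.0]
wrist_force: [-0.5, 0.0, -0.2]
finger_gap: 0.0119
grip_force: 59.1
```

```bash
python3 - <<'E'
from h import *
s=get_state();cal=calibration("wrist");p,d=read_camera("wrist")
print(s["clock"],s["tcp_pos"],s["orientation"],s["finger_gap"],s["wrist_force"])
cv2.imwrite("pics/w3.png",p[:,:,::-1])
E
```

```text
6.325 [ 0.56141708 -0.14092292  0.12640051] [-1.81935300e-04  3.80537343e-01  9.24765536e-01 -2.52770448e-05] 0.01185610875031265 [-0.5129681   0.01676681 -0.21625275]
```

View pics/w3.png

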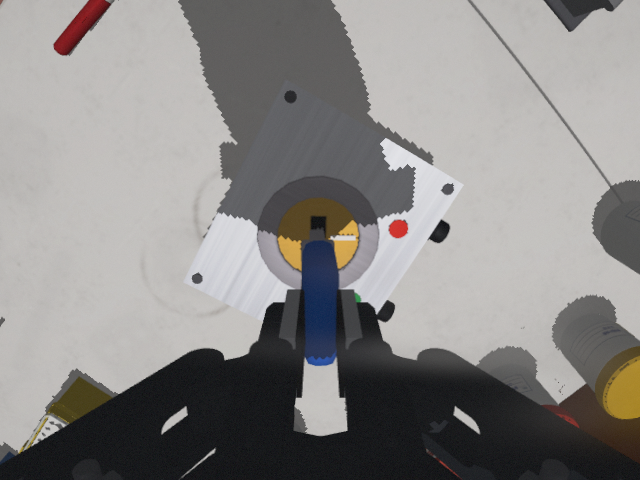

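The key blade lines up over the slot, visible at (318,225). I'll lower it gently.

Call:
drive_tool(deltas=[[[255, 0, 0, 0.006, 0, 0, 0], [255, 0, 0, 0.011, 0, 0, 0], [255, 0, 0, 0.015, 0, 0, 0], [255, 0, 0, 0.018, 0, 0, 0], [255, 0, 0, 0.021, 0, 0, 0], [255, 0, 0, 0.024, 0, 0, 0]]])

```text
clock: 7.12
tcp_pos: [0.563, -0.1419, 0.1057]
orientation: [0.002, 0.381, 0.925, 0.0]
wrist_force: [-0.6, 3.2, 1.4]
finger_gap: 0.012
grip_force: 59.3
```

Call:
drive_tool(deltas=[[[255, 0, 0, 0.003, 0, 0, 0], [255, 0, 0, 0.006, 0, 0, 0], [255, 0, 0, 0.006, 0, 0, 0]]])

```text
clock: 7.5
tcp_pos: [0.561, -0.1414, 0.0953]
orientation: [-0.001, 0.381, 0.925, 0.0]
wrist_force: [0.1, 1.2, -2.6]
finger_gap: 0.012
grip_force: 59.1
```

In the slot with little force; on to home.

Call:
drive_tool(deltas=[[[255, 0, 0, 0.004, 0, 0, 0], [255, 0, 0, 0.008, 0, 0, 0], [255, 0, 0, 0.012, 0, 0, 0], [255, 0, 0, 0.015, 0, 0, 0], [255, 0, 0, 0.017, 0, 0, 0], [255, 0, 0, 0.017, 0, 0, 0]]])

```text
clock: 8.25
tcp_pos: [0.5614, -0.1416, 0.081]
orientation: [0.0, 0.381, 0.925, 0.0]
wrist_force: [-6.0, 4.7, 13.6]
finger_gap: 0.0118
grip_force: 61.0
```

Call:
drive_tool(deltas=[[[255, 0, 0, 0, 0, 0, 5], [255, 0, 0, 0, 0, 0, 10], [255, 0, 0, 0, 0, 0, 15], [255, 0, 0, 0, 0, 0, 20], [255, 0, 0, 0, 0, 0, 25], [255, 0, 0, 0, 0, 0, 30], [255, 0, 0, 0, 0, 0, 35], [255, 0, 0, 0, 0, 0, 40]]])

```text
clock: 9.25
tcp_pos: [0.5622, -0.142, 0.081]
orientation: [0.001, 0.675, 0.738, 0.0]
wrist_force: [-4.6, 3.1, 11.4]
finger_gap: 0.0116
grip_force: 60.8
```

```bash
python3 - <<'E'
from h import *
s=get_state();print(s["ft_torque"],s["wrist_force"],s["joint_pos"])
E
```

```text
[0.77256788 0.99807129 0.00940007] [-4.57727771  3.07758059 11.42592669] [-3.85684370e-01  3.83705884e-01 -1.61191720e-01  1.02333169e+00
 -2.12857387e-04  1.09694045e+00]
```

Call:
drive_tool(deltas=[[[255, 0, 0, 0, 0, 0, 5], [255, 0, 0, 0, 0, 0, 10], [255, 0, 0, 0, 0, 0, 15], [255, 0, 0, 0, 0, 0, 20], [255, 0, 0, 0, 0, 0, 24], [255, 0, 0, 0, 0, 0, 24]]])

```text
clock: 10.0
tcp_pos: [0.562, -0.1426, 0.081]
orientation: [0.001, 0.813, 0.582, 0.0]
wrist_force: [-5.2, 1.7, 10.8]
finger_gap: 0.0113
grip_force: 60.8
```

```bash
python3 - <<'E'
from h import *
s=get_state();print(s["ft_torque"],s["wrist_force"],s["orientation"])
E
```

```text
[0.45397087 1.10623709 0.00403383] [-5.21094038  1.70170871 10.83816553] [1.44019317e-03 8.13349162e-01 5.81774063e-01 8.52245803e-05]
```

Call:
drive_tool(deltas=[[[255, 0, 0, 0, 0, 0, 3], [255, 0, 0, 0, 0, 0, 6], [255, 0, 0, 0, 0, 0, 6]]])

```text
clock: 10.38
tcp_pos: [0.5619, -0.1425, 0.081]
orientation: [0.001, 0.843, 0.539, 0.0]
wrist_force: [-5.5, 0.8, 11.0]
finger_gap: 0.0117
grip_force: 60.9
```

```bash
python3 - <<'E'
from h import *
s=get_state();print(s["ft_torque"],s["wrist_force"],s["orientation"])
E
```

```text
[0.47200748 1.1551033  0.19741569] [-5.51538711  0.76375601 10.96248972] [1.34808273e-03 8.42516148e-01 5.38669389e-01 1.13260658e-04]
```

Call:
drive_tool(deltas=[[[255, 0, 0, 0, 0, 0, 3], [255, 0, 0, 0, 0, 0, 5], [255, 0, 0, 0, 0, 0, 5]]])

```text
clock: 10.75
tcp_pos: [0.5613, -0.1422, 0.0809]
orientation: [0.001, 0.865, 0.502, -0.0]
wrist_force: [-6.6, 2.3, 12.9]
finger_gap: 0.012
grip_force: 63.2
```

```bash
python3 - <<'E'
from h import *
s=get_state();print(s["ft_torque"],s["wrist_force"],s["orientation"])
p,d=read_camera("top");cv2.imwrite("pics/t2.png",cv2.resize(p[150:320,330:540,::-1],None,fx=3.5,fy=3.5,interpolation=cv2.INTER_CUBIC))
E
```

```text
[0.4882975  1.40778634 0.94507332] [-6.6069755   2.34252045 12.88711638] [ 9.72770460e-04  8.64714243e-01  5.02263143e-01 -2.59647101e-04]
```

The torque of 0.95 N m shows it is against the stop. I'll ease off, release and rise straight up.

Call:
drive_tool(deltas=[[[255, 0, 0, -0.0005, 0, 0, -4], [255, 0, 0, -0.0005, 0, 0, -4], [120, 0, 0, -0.0005, 0, 0, -4], [0, 0, 0, -0.0005, 0, 0, -4], [0, 0, 0, -0.0005, 0, 0, -4], [0, 0, 0, -0.0005, 0, 0, -4], [0, 0, 0, -0.0005, 0, 0, -4], [0, 0, 0, -0.03, 0, 0, -4], [0, 0, 0, -0.07, 0, 0, -4], [0, 0, 0, -0.12, 0, 0, -4], [0, -0.05, 0, -0.14, 0, 0, -4], [0, -0.08, 0, -0.14, 0, 0, -4]]])

```text
clock: 12.3
tcp_pos: [0.5223, -0.2129, 0.2217]
orientation: [0.002, 0.847, 0.531, 0.001]
wrist_force: [0.2, 0.1, 0.3]
finger_gap: 0.0852
grip_force: 0.0
```

```bash
python3 - <<'E'
from h import *
s=get_state();print(s["clock"],s["tcp_pos"],s["wrist_force"],s["finger_gap"])
p,d=read_camera("wrist");cv2.imwrite("pics/w4.png",p[:,:,::-1])
cal=calibration("wrist");W=cloud("wrist",d,cal)
hsv=cv2.cvtColor(p,cv2.COLOR_RGB2HSV);m=(hsv[...,0]>100)&(hsv[...,0]<130)&(hsv[...,1]>120)&(abs(W[...,0]-.56)<.05)&(abs(W[...,1]+.141)<.05)&(d>0)
print("bow top z",np.percentile(W[m][:,2],[50,90,98]),"expect .116",cv2.minAreaRect((W[m&(W[...,2]>.105)][:,:2]*1000).astype(np.float32)))
E
```

```text
12.3 [ 0.52233116 -0.21289704  0.22173109] [0.19897288 0.07048398 0.30720153] 0.08520805022352516
bow top z [0.11437217 0.11567642 0.11624315] expect .116 ((557.8734130859375, -145.21412658691406), (42.87358474731445, 13.255914688110352), 64.30204772949219)
```

View pics/w4.png

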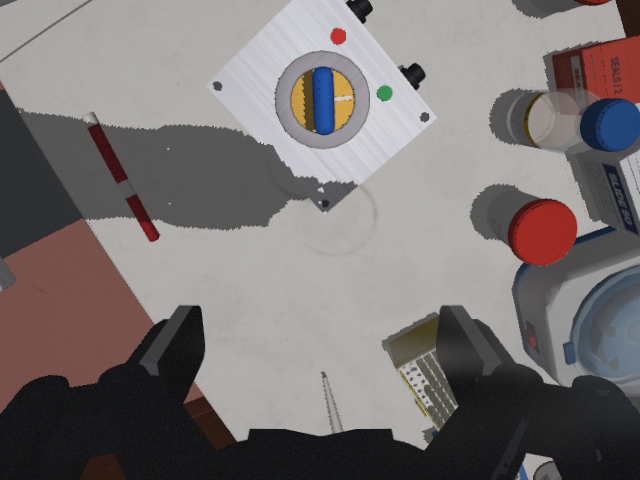

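The key is seated, with the bow top at 0.116. The pointer at (344,98) points towards the green dot at (385,93). I'll check that angle numerically.

```bash
python3 - <<'E'
from h import *
p,d=read_camera("wrist");cal=calibration("wrist")
hsv=cv2.cvtColor(p,cv2.COLOR_RGB2HSV);h,s,v=cv2.split(hsv);V,U=np.mgrid[:480,:640]
def pts(m,z):return np.array([world("wrist",(u,w),z=z,cal=cal)[:2] for w,u in np.argwhere(m)])
n=(U-322)**2+(V-100)**2
L=pts((n<29**2)&(U>334)&(s<70)&(v>150),.064)
ring=(n<60**2)&(h>12)&(h<28)&(s>130)
c=max(cv2.findContours(cv2.morphologyEx(((n<60**2)&((h>12)&(h<28)&(s>130)|(h>100)&(h<130)&(s>150))).astype(np.uint8),cv2.MORPH_CLOSE,np.ones((9,9))),0,1)[0],key=len)
C=np.array([.5602,-.1418])
G=pts((h>50)&(h<80)&(s>120)&(abs(U-385)<15)&(abs(V-93)<15),.06).mean(0)
Rd=pts(((h<8)|(h>172))&(s>120)&(abs(U-338)<15)&(abs(V-36)<15),.06).mean(0)
a=lambda x:np.degrees(np.arctan2(*(x-C)[::-1]))
e=np.linalg.eigh(np.cov(L.T))[1][:,1];e*=np.sign(e[0])
print(len(L),"pointer by centre",a(L.mean(0)),"by axis",np.degrees(np.arctan2(e[1],e[0])),"green",a(G),"red",a(Rd),G,Rd,L.mean(0))
E
```

```text
56 pointer by centre -10.540029813687093 by axis -17.387013938137017 green -15.944109522948246 red 51.205802952818814 [ 0.60710754 -0.15520101] [ 0.5922529  -0.10192597] [ 0.57499892 -0.14455351]
```

```bash
python3 -c "
from workcell import hand_in; print(hand_in())"
```

```text
the job is handed in; nothing more can be done
None
```

I moved the blue key from the stand into the lock, pushed it fully home and turned it clockwise to its stop (pointer at the green dot), then let go with it seated and handed in at about 12 s.

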